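# Counterweight the drone and hold it up for the balance check

### The arm

A 6-joint arm with a two-finger parallel gripper is mounted at the origin on the work surface. World frame = base frame: x ahead of the robot, y to its left, z up, the work surface at z = 0. Lengths are in mm, angles in degrees, forces in N, time in s.
With the tool pointing down it reaches from about 350 to 850 mm from the base axis. Payload 8.1 kg.
Tool frame: the origin (TCP) lies on the centre line of the jaws, within the pads' length; the fingertips stand r.tip_extent ahead of it and the grasp point (between the pads) lies 8 mm behind it (r.tip_extent is the distance from the TCP to the fingertips, in mm); z points along the fingers, y is the direction in which the jaws open and shut (so a half turn about z gives the same grasp; the last joint's range is limited). The gripper opens to 85 mm and grips with 20 to 120 N. Pads are 22 mm wide; open, the fingers measure 114 mm over their backs; the gripper's body (76 mm by 85 mm) begins 54 mm behind the grasp point. The pads swing forward as they close: fully open they stand 13 mm farther back than shut.
Start: joints at [-71.815, 7.471, 85.268, -0, 87.261, -4.893], TCP at [235.217, -551.977, 242.292] pointing down, gripper open.
Joint ranges: [-169.43, 169.43], [-51.17, 129.36], [1.28, 143.12], [-76.62, 256.62], [0, 156.53], [-152.29, 152.29]. Speed limits (degrees/s): [136.94, 136.94, 159.86, 180, 180, 180].

### API

Orientations are given as [roll, pitch, yaw] about the fixed x, y, z axes, in that order (R = Rz(yaw) Ry(pitch) Rx(roll)).
In Python, from bench import sense, optics, hand_in, spotter, r gives the robot as it stands.
- The arm moves only by the tool apply_moves, never from a script. Its argument "series" is a list of rows, each a list of 3 entries, a list of its own where there are three numbers: the opening, from 0 (shut) to 1 (fully open), then the shift along the world's x, y, z in m, then the turn about the world's z in rad. In form: [[grip, [x, y, z], turn], ...]. A call has 1 to 5 rows; each row is the pose to reach, as a shift and turn from the pose measured when the call began; what a row does not reach only later rows make up. A row lasts 1/8 s, in which the tool goes at most 62.5 mm and 10.7 degrees, less where a joint would pass 70% of its speed; a pose out of reach is approached as far as the arm can. A call with a gripper value outside its range is refused whole. The fingers move at their own pace and stop on an object; "grip_force" is the grip in N (left out, the last holds). Time passes only in rows, so rows that repeat a pose let the fingers close. It gives the time, the measured TCP pose, the force and the opening at its end, in the units of the state.
- sense(): the state, without advancing time (a new reading comes with each control period).
- optics.snapshot(name): name is "side" or "top" or "wrist"; returns a dict with "color" (420x560x3 uint8, blue, green, red), "intrinsics" (3x3 intrinsics, pixels), "distortion" ([k1, k2, p1, p2, k3] as OpenCV has them; the pictures are not rectified), "rvec" (rotation vector, rad) and "tvec" (3), from world to camera coordinates, as OpenCV has them. Camera axes: x right, y down, z forward; pixel columns grow to the right and rows downward; lengths in mm; the calibration is good to about 2 mm. A picture is of the moment at which its call begins. There is no depth.
- hand_in(): hands the job in, once; it reports no verdict.
Trained networks look in a picture, given as the dict that the camera call returned (one of the last four; its "shot" number tells which), for a name from the list of things; names that differ only in an ending like _2 or _b are one class to them, and where a whole thing is asked for, a point or a joint stands for the part that bears it (a point fixed in the world has none). Each returns a list of dicts, best first, with "p" (0 to 1); they miss things now and then, are a little off and sometimes report something else, mostly with a low value. They report only what shows in the picture. A call takes as long as a camera call. They do not tell look-alikes from the thing itself.
- spotter.search_frame(picture, query): "xyz" ([x, y, z] in mm, in the coordinates of the camera as it stood for that picture, good to about 4 mm: the middle of the surface that is visible of it).
- spotter.masks_of(picture, query): "mask" (420x560 bool, what is visible of it).
The state is a dict: "time": time; "joint_pos": joint angles; "qd": joint speeds; "joint_efforts": joint torques, N m; "tool_pos": TCP position; "tcp_rot": TCP orientation; "ft_force": force on the tool from outside, world axes, zero at the start; "wrist_torque": the same for the moment, N m; "finger_gap": finger opening in mm.
Only numpy, scipy, OpenCV 4.12 (cv2) and the standard library are available. Lean on these libraries where they do the work, as an engineer would, in place of code of your own. Each camera call takes 0.05 s, during which the arm holds its last target.

### The job

Hang the loose counterweight bracket by its eye on the post at the drone's tail (the end away from the camera), flat down on the boss, and let go of it. Then take the drone by its carrying handle, lift it about ten centimetres off the bench and hold it there steady and level, the bracket still on its post: the job finishes while you are holding it up. Do not tip the drone over on the way, and leave the other things on the bench where they are.

Things in the scene. Friction and masses are not known exactly. Their poses are not given: they have to be found in the camera images.
- drone: Four-rotor drone without propellers, 0.65 kg, on two skids (200 mm long, y = +-75). Origin: bench level under its middle; z up, x to the nose (round black camera out to x = 197 mm), tail at -x. Body 160 x 90, top z = 117; motors 28 mm wide at x, y = +-120, shafts to z = 137. Nose-heavy; with the bracket at the tail it balances under the handle within 7 mm, so a firm grip keeps it level.
- handle (a point): Middle of the drone's carrying handle: an aluminium bar along the drone's x, 80 mm long, 14 mm wide (y), 16 mm high, its centre 160 mm above the drone's origin; the bar's underside is 35 mm above the body's top, with a 12 mm square leg at x = +-32 mm. Axes as the drone's.
- tail_seat (a point): Foot of the tail post, on the drone at x = -120, y = 0, z = 122 mm, axes as the drone's: centre of the flat top of a round aluminium boss (56 mm diameter), where the bracket has to lie. The steel post stands up from here: 12 mm diameter, 28 mm tall, its top 6 mm tapered to 6 mm diameter.
- nose_seat (a point): Foot of an identical post and boss at the nose (x = +120 mm), next to the camera: not the one to use.
- bracket: Counterweight bracket, about 0.14 kg, lying on the mat: square steel plate 46 x 46 x 8 mm with an 18 mm through hole (the eye); from it a strip 22 mm wide, 6 mm thick runs to x = -65, bearing an upright aluminium grip fin 8 mm thick (y), x = -64 to -28, top at z = 44 mm. Origin: hole centre, underside; z up. It balances about 13 mm from the hole. On the post it may point any way.
- mat: Black rubber mat fixed on the bench, 230 x 150 mm, 6 mm thick; the bracket starts on it. Origin: centre of its underside.
- table: The white bench; its surface is z = 0.
- motor: Bystander: spare motor, 28 mm diameter, 34 mm tall with shaft, standing on the mat. Origin: centre of underside.
- battery: Bystander: battery pack 75 x 36 x 28 mm with a paper band. Origin: centre of underside.
- screwdriver: Bystander: screwdriver 180 mm long lying on the bench, handle to its -x. Origin: about the middle, at bench level.
- transmitter: Bystander: black hand transmitter 100 x 160 x 45 mm with two 10 mm sticks on top and a stub aerial. Origin: centre of underside.
- propeller: Bystander: black two-blade propeller, 215 mm long along x, 10 mm high, lying flat. Origin: centre of underside.
- meter: Bystander: hand-held meter 130 x 70 x 36 mm lying on its back. Origin: centre of underside.
There are look-alikes about, which are no part of the job. Leave any blue look-alike of the bracket alone.

How it is judged (in metres and radians):
On the way, in this order (a step that is already met when the one before it is completed fails the run):
1. the bracket lies on the tail boss with its eye over the post, let go, the drone still standing on the bench (distance between bracket and tail_seat below 0.008 m and angle between bracket's own z axis and vertical below 0.17 rad and contact force between the fingers and bracket below 0.1 N and height (world z) of drone below 0.01 m and angle between drone's own z axis and vertical below 0.05 rad), for 0.2 s.
2. the drone is held level and steady by its handle, clear of the bench, bracket in place (distance between bracket and tail_seat below 0.008 m and angle between bracket's own z axis and vertical below 0.17 rad and contact force between the fingers and bracket below 0.1 N and height (world z) of drone above 0.07 m and angle between drone's own z axis and vertical below 0.12 rad and linear speed of drone below 0.05 m/s and angular speed of drone below 1 rad/s and contact force between the fingers and drone above 2 N and distance between the grasp point and handle below 0.045 m and contact force between each of drone, bracket and table below 0.05 N and contact force between each of drone, bracket and mat below 0.05 N and contact force between drone and motor below 0.05 N and contact force between drone and battery below 0.05 N and contact force between drone and screwdriver below 0.05 N and contact force between drone and transmitter below 0.05 N and contact force between drone and propeller below 0.05 N and contact force between drone and meter below 0.05 N), for 1 s.
At the end, for the whole second after the job is handed in: Held by the handle (within 45 mm of its middle), skids over 70 mm above the bench, tilt under 0.12 rad, under 50 mm/s and 1 rad/s, touching no bench, mat or bystander; bracket untouched by fingers, its eye within 8 mm of the tail seat, tilt under 0.17 rad (all of step 2); the arm keeps its last pose, push and grip.
It fails at once if a bystander is moved by more than 30 mm (distance of any of motor, battery, screwdriver, transmitter, propeller, meter from where it was at the start of the episode above 0.03 m).
It fails at once if the drone is tipped by more than 0.4 rad (angle between drone's own z axis and vertical above 0.4 rad).
It also fails if it takes over 62 s, if anything falls off the work surface, if the arm or the gripper's body presses on something with over 40 N, if the wrist force passes 120 N, or if a joint passes its speed limit or range.

## Working session

There is one attempt and no reset: what is moved stays moved. The work goes in short steps, Python scripts to look and compute and a tool call to move; the robot and the scene stay as the last step left them, time stands still between calls to the robot, and variables do not carry over. Pictures are saved under pics/ and viewed, and the job is handed in when it is done.

Besides the shell and the picture viewer there is one more tool, called after "Call:" in YAML: its name, and indented under it one key for each argument. apply_moves: Moves the arm, as the interface text tells. Its arguments: {"type":"object","properties":{"series":{"type":"array"},"grip_force":{"type":"number"}},"required":["series"]}

```bash
ls; mkdir -p pics; cat > h.py <<'E'
import numpy as np, cv2
from bench import sense, optics, hand_in, spotter, r
def cam(p):
    R=cv2.Rodrigues(np.array(p["rvec"],float))[0]; t=np.array(p["tvec"],float).reshape(3)
    return R,t,np.array(p["intrinsics"],float),np.array(p["distortion"],float)
def c2w(p,x):
    R,t,K,d=cam(p); return R.T@(np.array(x)-t)
def proj(p,X):
    R,t,K,d=cam(p); return cv2.projectPoints(np.array(X,float).reshape(-1,1,3),np.array(p["rvec"],float),t,K,d)[0].reshape(-1,2)
def ray(p,uv,z):
    R,t,K,d=cam(p); u=cv2.undistortPoints(np.array(uv,float).reshape(-1,1,2),K,d).reshape(-1,2)
    D=np.c_[u,np.ones(len(u))]@R; C=-R.T@t
    return C+D*((z-C[2])/D[:,2])[:,None]
E
python3 - <<'E'
from h import *
s=sense();print(s, r.tip_extent)
for n in ["side","top","wrist"]:
    p=optics.snapshot(n); cv2.imwrite(f"pics/{n}0.png",p["color"])
    print(n, c2w(p,[0,0,0]))
    for q in ["drone","handle","tail_seat","nose_seat","bracket","mat","motor","transmitter","propeller","meter","battery","screwdriver"]:
        print(n,q,[(round(o["p"],2),c2w(p,o["xyz"]).round().tolist(),proj(p,c2w(p,o["xyz"])).round().tolist()[0]) for o in spotter.search_frame(p,q)[:4]])
E
```

```text
pics
{'time': 0.0, 'joint_pos': array([-7.18140506e+01,  7.51774864e+00,  8.53273620e+01,  1.19881962e-03,
        8.72619187e+01, -4.89442550e+00]), 'qd': array([ 0.06160704, -0.017673  , -0.10326974, -0.11872726,  0.02189297,
       -0.07199373]), 'joint_efforts': array([-2.74342310e-03, -5.69404435e+01, -5.00554097e+01, -3.28380838e-04,
        1.47850870e-02,  8.30338934e-06]), 'tool_pos': array([ 235.06486977, -551.4725588 ,  241.23526255]), 'tcp_rot': array([-1.79893463e+02, -1.03247115e-02,  2.30803069e+01]), 'ft_force': array([0.38614832, 0.70640322, 0.09688342]), 'wrist_torque': array([-0.00400555,  0.03894716, -0.03612044]), 'finger_gap': 85.58081158293844} 11.0
side [472.72281327 669.40335396 889.18662898]
side drone [(0.75, [546.0, -176.0, 113.0], [309.0, 179.0]), (0.25, [469.0, 112.0, 5.0], [325.0, 293.0])]
side handle [(0.89, [541.0, -177.0, 113.0], [311.0, 179.0]), (0.57, [658.0, 7.0, 31.0], [258.0, 245.0])]
side tail_seat [(0.69, [546.0, -178.0, 115.0], [309.0, 178.0]), (0.51, [675.0, 197.0, 29.0], [234.0, 307.0])]
side nose_seat [(0.9, [543.0, -176.0, 116.0], [310.0,
[... 1125 characters left out ...]
, [553.0, -207.0, 110.0], [354.0, 235.0])]
top motor []
top transmitter [(0.69, [803.0, 14.0, 47.0], [280.0, 152.0]), (0.36, [588.0, 202.0, 4.0], [219.0, 222.0])]
top propeller [(0.63, [660.0, 429.0, 4.0], [147.0, 197.0])]
top meter [(0.81, [630.0, -386.0, 32.0], [409.0, 212.0])]
top battery [(0.52, [662.0, 2.0, 28.0], [283.0, 199.0])]
top screwdriver [(0.71, [373.0, -5.0, 22.0], [283.0, 293.0]), (0.56, [659.0, 2.0, 32.0], [283.0, 200.0])]
wrist [ 307.82895603 -520.40229745  373.76254866]
wrist drone []
wrist handle []
wrist tail_seat []
wrist nose_seat []
wrist bracket []
wrist mat []
wrist motor []
wrist transmitter []
wrist propeller []
wrist meter []
wrist battery []
wrist screwdriver []
```

```bash
python3 - <<'E'
import cv2
a=cv2.imread("pics/side0.png")
b=cv2.imread("pics/top0.png")
cv2.imwrite("pics/s0b.png",cv2.resize(a,(784,588),interpolation=3))
cv2.imwrite("pics/t0b.png",cv2.resize(b,(784,588),interpolation=3))
cv2.imwrite("pics/t0c.png",cv2.resize(b[130:300,130:350],(792,612),interpolation=2)[:600])
E
```

```text
(no output)
```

View pics/s0b.png

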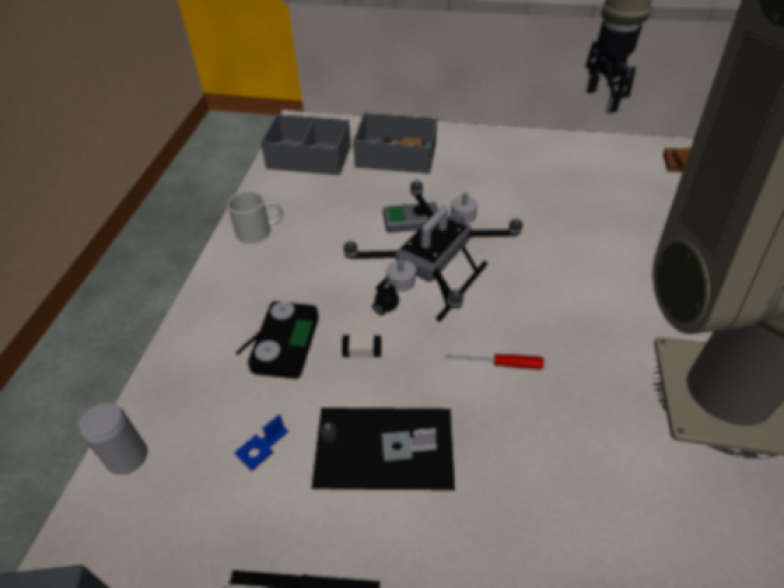

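View pics/t0b.png

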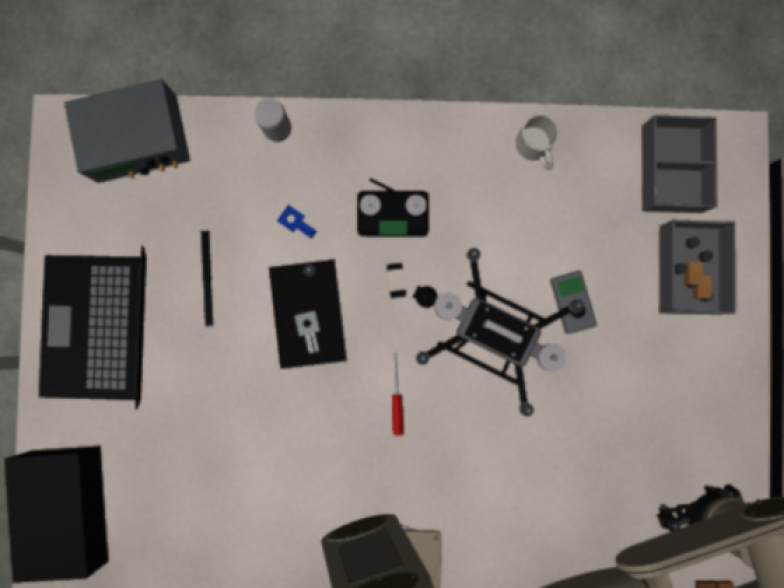

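View pics/t0c.png

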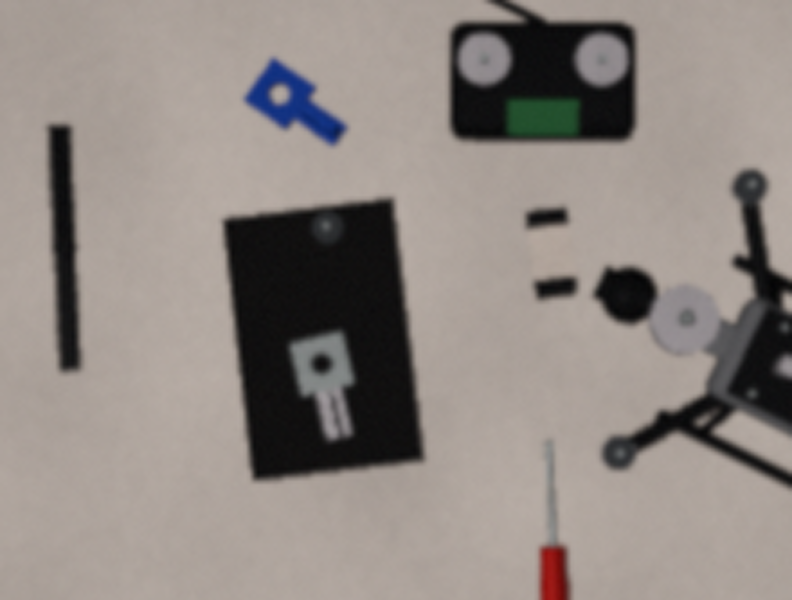

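The candidates for the bracket are the grey one on the mat at top-view px (219,231) and the blue one at (211,158). The task says to leave the blue one alone, so I choose the grey. The drone's camera (nose) is at top px (304,211) and its tail boss at (394,255). Next I move the wrist camera over the grey bracket.

Call:
apply_moves:
  series:
    - [1, [0.05, 0.06, 0.04], -0.14]
    - [1, [0.08, 0.3, 0.06], -0.14]
    - [1, [0.08, 0.3, 0.06], -0.14]
    - [1, [0.08, 0.3, 0.06], -0.14]
    - [1, [0.08, 0.3, 0.06], -0.14]

```text
time: 2.58
tool_pos: [313.1, -262.8, 301.1]
tcp_rot: [180.0, -0.0, 15.0]
ft_force: [1.3, 0.5, 0.0]
finger_gap: 85.3
```

Call:
apply_moves:
  series:
    - [1, [0.16, 0.44, 0.0], 0]
    - [1, [0.16, 0.44, 0.0], 0]
    - [1, [0.16, 0.44, 0.0], 0]
    - [1, [0.16, 0.44, 0.0], 0]
    - [1, [0.16, 0.44, 0.0], 0]

```text
time: 3.2
tool_pos: [419.8, 31.2, 301.5]
tcp_rot: [179.9, -0.1, 15.0]
ft_force: [0.7, -1.5, -0.2]
finger_gap: 85.8
```

Call:
apply_moves:
  series:
    - [1, [0.07, 0.14, -0.04], 0]
    - [1, [0.07, 0.14, -0.04], 0]
    - [1, [0.07, 0.14, -0.04], 0]
    - [1, [0.07, 0.14, -0.04], 0]
    - [1, [0.07, 0.14, -0.04], 0]

```text
time: 3.82
tool_pos: [489.7, 171.0, 261.5]
tcp_rot: [179.9, -0.1, 15.1]
ft_force: [-0.8, -0.1, -0.1]
finger_gap: 85.3
```

```bash
python3 - <<'E'
from h import *
p=optics.snapshot("wrist"); s=sense(); print(s["tool_pos"],s["tcp_rot"],s["qd"].round(2),s["joint_pos"])
print(c2w(p,[0,0,0]),cam(p)[0].round(3))
for o in spotter.search_frame(p,"bracket"): print(o["p"],c2w(p,o["xyz"]))
m=spotter.masks_of(p,"bracket"); print([x["p"] for x in m])
import pickle; pickle.dump((p,m),open("w1.pkl","wb"))
cv2.imwrite("pics/w1.png",cv2.resize(p["color"],(784,588),interpolation=3))
E
```

```text
[489.802455   170.57738271 261.93724331] [ 1.79908971e+02 -1.46068429e-01  1.50075274e+01] [-0.67 -0.83  0.23  0.13 -0.03  0.04] [ 1.35956806e+01 -5.78335903e+00  9.66108391e+01 -8.74150463e-02
  8.90242541e+01  8.85896448e+01]
[565.67411649 192.05268309 393.164644  ] [[ 0.259 -0.966  0.001]
 [-0.918 -0.246  0.311]
 [-0.3   -0.082 -0.95 ]]
0.61 [545.60712281 193.98184354  11.73474991]
0.36 [513.69679829 -54.46217803  97.72637356]
[0.66, 0.64]
```

View pics/w1.png

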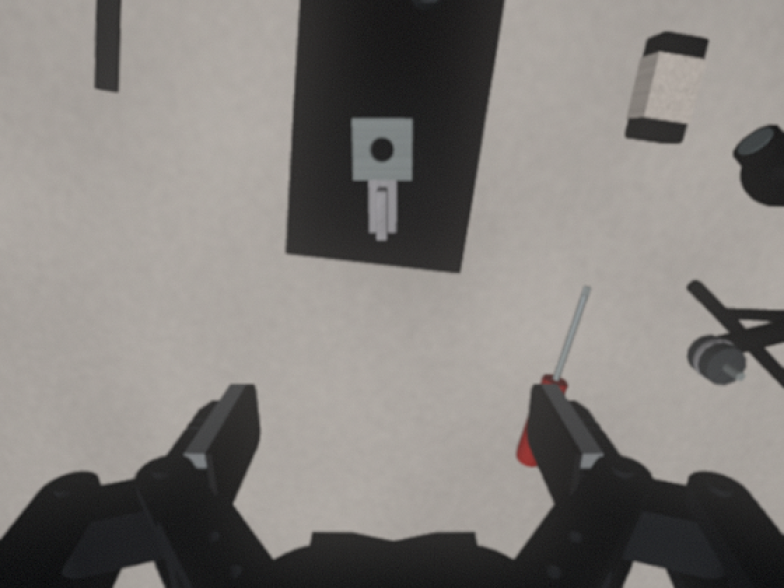

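The wrist view shows the grey bracket's eye at zoomed px (381,149). Its fin runs from (382,188) to (382,241), almost in line with the tool's x. There is no blue in it, so this is the right one.

```bash
cat >> h.py <<'E'
from scipy.optimize import least_squares
def fitpose(p,pts,uv,z0,x0):
    pts=np.array(pts,float);uv=np.array(uv,float)
    def W(q):
        c,s=np.cos(q[2]),np.sin(q[2]); return np.c_[q[0]+c*pts[:,0]-s*pts[:,1],q[1]+s*pts[:,0]+c*pts[:,1],z0+pts[:,2]]
    f=lambda q:(proj(p,W(q))-uv).ravel()
    o=least_squares(f,x0); return o.x,f(o.x).reshape(-1,2),W(o.x)
E
python3 - <<'E'
import pickle
from h import *
p,m=pickle.load(open("w1.pkl","rb"))
pts=[[23,23,8],[23,-23,8],[-23,-23,8],[-23,23,8],[0,0,8],[-28,0,44],[-64,0,44]]
uv=np.array([[351,118],[412,118],[414,181],[352,181],[381,149],[382,188],[381.5,241]])/1.4
q,e,W=fitpose(p,pts,uv,6,[570,200,0.26])
print(q[:2],np.degrees(q[2]));print(e.round(1))
c,s=np.cos(q[2]),np.sin(q[2])
print("fin mid",q[0]-46*c,q[1]-46*s)
c=p["color"]; pr=proj(p,W)
big=cv2.resize(c[70:190,200:360],None,fx=5,fy=5,interpolation=2)
for u in pr: cv2.circle(big,tuple(int(v) for v in ((u-[200,70])*5+2)),3,(0,0,255),1)
cv2.imwrite("pics/w1c.png",big)
E
```

```text
[558.31088309 198.3790432 ] 15.315851512987456
[[ 0.2  0.1]
 [-0.  -0.2]
 [-1.7 -1. ]
 [ 0.8 -0.8]
 [ 0.7  0.2]
 [-0.4  1.9]
 [ 0.4 -0.5]]
fin mid 513.9446016941059 186.22860801659726
```

View pics/w1c.png

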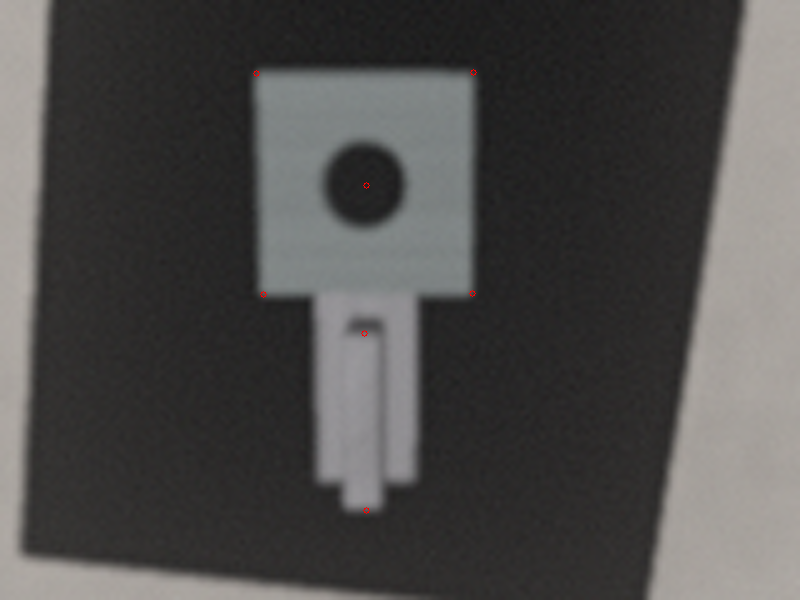

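Call:
apply_moves:
  series:
    - [0.6, [0.024, 0.016, -0.06], 0.004]
    - [0.6, [0.024, 0.016, -0.12], 0.004]
    - [0.6, [0.024, 0.016, -0.18], 0.004]
    - [0.6, [0.024, 0.016, -0.18], 0.004]
    - [0.6, [0.024, 0.016, -0.18], 0.004]

```text
time: 4.6
tool_pos: [515.5, 186.2, 85.0]
tcp_rot: [179.9, -0.4, 15.1]
ft_force: [0.3, -0.6, 0.6]
finger_gap: 51.0
```

```bash
python3 - <<'E'
from h import *
p=optics.snapshot("wrist"); s=sense(); print(s["tool_pos"],s["tcp_rot"])
cv2.imwrite("pics/w2.png",p["color"])
E
```

```text
[516.44053315 186.53038022  86.03674661] [179.90953747  -0.50066228  15.15007888]
```

View pics/w2.png

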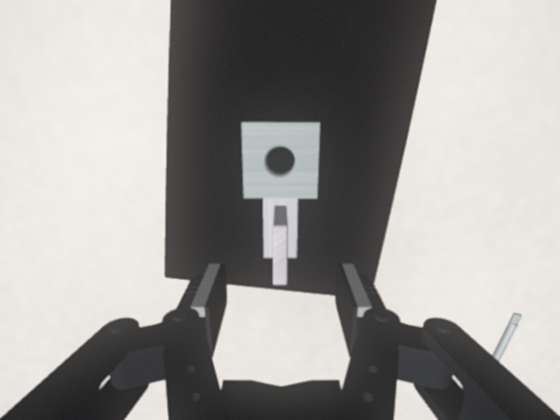

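The fin (280,250) is centred between the pads (about col 281). I descend and close.

Call:
apply_moves:
  series:
    - [0.6, [-0.001, 0, -0.03], 0]
    - [0.6, [-0.001, 0, -0.055], 0]
    - [0.6, [-0.001, 0, -0.055], 0]
    - [0, [-0.001, 0, -0.055], 0]
    - [0, [-0.001, 0, -0.055], 0]
  grip_force: 60

```text
time: 5.28
tool_pos: [517.1, 187.0, 33.4]
tcp_rot: [179.9, -0.7, 15.1]
ft_force: [0.1, 0.1, 0.2]
finger_gap: 15.4
```

Call:
apply_moves:
  series:
    - [0, [0, 0, 0], 0]
    - [0, [0, 0, 0], 0]
    - [0, [0, 0, 0], 0]
    - [0, [0, 0, 0], 0]
  grip_force: 80

```text
time: 5.78
tool_pos: [517.3, 187.0, 33.6]
tcp_rot: [179.9, -0.7, 15.1]
ft_force: [-0.5, -0.5, 3.2]
finger_gap: 6.9
```

Call:
apply_moves:
  series:
    - [0, [0, 0, 0.01], 0]
    - [0, [0, 0, 0.03], 0]
    - [0, [0, 0, 0.08], 0]
    - [0, [0, 0, 0.14], 0]
    - [0, [0, 0, 0.19], 0]

```text
time: 6.4
tool_pos: [517.4, 187.1, 226.6]
tcp_rot: [179.9, -0.8, 15.2]
ft_force: [1.5, -0.1, -1.1]
finger_gap: 6.5
```

```bash
python3 - <<'E'
from h import *
p=optics.snapshot("wrist"); s=sense(); print(s["tool_pos"],s["tcp_rot"],s["ft_force"],s["finger_gap"])
cv2.imwrite("pics/w3.png",p["color"])
E
```

```text
[520.34195341 187.87850702 234.62931629] [179.90156881  -1.39021851  15.15487735] [2.70404238 0.49588309 5.86584151] 6.460289936287497
```

View pics/w3.png

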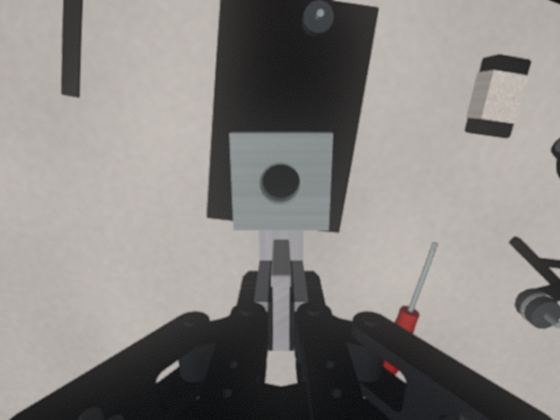

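```bash
python3 - <<'E'
from h import *
p=optics.snapshot("top"); c=p["color"]
cv2.imwrite("pics/t1.png",cv2.resize(c[160:310,280:440],None,fx=4,fy=4,interpolation=2)[:600])
b=cv2.imread("pics/side0.png"); cv2.imwrite("pics/s1c.png",cv2.resize(b[120:240,230:390],None,fx=5,fy=5,interpolation=2))
s=sense();print(s["tool_pos"],s["tcp_rot"],s["time"])
E
```

```text
[520.75895209 187.95321516 232.03010299] [179.90099492  -1.42889025  15.15208385] 6.5
```

View pics/t1.png

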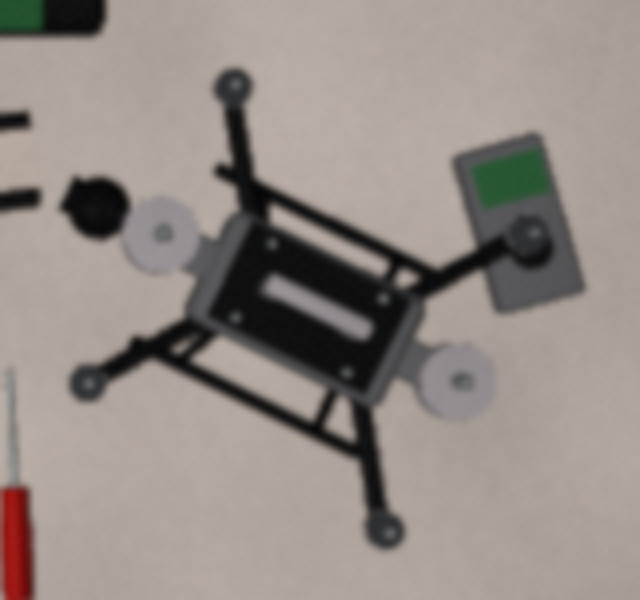

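View pics/s1c.png

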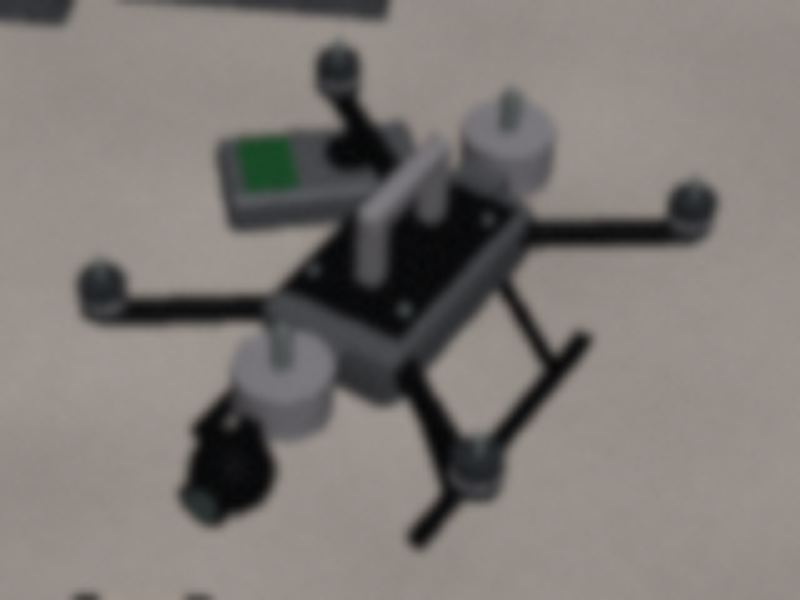

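```bash
python3 - <<'E'
from h import *
p=optics.snapshot("top")
pts=[[120,120,137],[120,-120,137],[-120,120,137],[-120,-120,137],[120,0,122],[-120,0,122],[120,0,150],[-120,0,150],[0,0,168]]
uv=np.array([[88,383],[233,88],[384,531],[530,235],[160,235],[456,381],[163,234],[461,381],[318,307]])/4+[280-.4,160-.4]
q,e,W=fitpose(p,pts,uv,0,[550,-200,1.1]); print(q[:2],np.degrees(q[2]));print(e.round(1).tolist());print(W[[5,8]].round(1))
# side
ps=optics.snapshot("side")
pts2=[[120,120,137],[120,-120,137],[-120,120,137],[-120,-120,137],[120,0,150],[-120,0,150]]
uv2=np.array([[473,441],[101,265],[691,186],[338,48],[281,322],[511,92]])/5+[230-.4,120-.4]
q2,e2,W2=fitpose(ps,pts2,uv2,0,q);print(q2[:2],np.degrees(q2[2]));print(e2.round(1).tolist())
# which side assignment
q3,e3,_=fitpose(ps,pts2,proj(ps,W2),0,q)
print(proj(ps,W2).tolist())
E
```

```text
[ 548.75700841 -210.7034115 ] 64.8581740887547
[[-0.7, 0.2], [0.1, -0.9], [0.7, 0.7], [0.6, -0.5], [-0.5, -0.1], [-0.2, 0.3], [-0.5, -0.4], [0.8, 0.5], [-0.3, 0.1]]
[[ 497.8 -319.3  122. ]
 [ 548.8 -210.7  168. ]]
[ 549.93208628 -211.76316427] 64.56695323959764
[[0.6, -0.2], [-0.9, -0.6], [0.9, -0.5], [0.0, -0.9], [-0.7, 1.4], [0.1, 0.1]]
[[324.78886138143326, 207.61886023335538], [248.88270432792, 172.0326153290593], [368.6801621337881, 156.28922615840452], [297.2426633554462, 128.27740443086032], [285.13519978905396, 185.43369467150896], [331.87130856489864, 138.13665312913525]]
```

The drone fits in both views: (549,-211), yaw 64.7°, tail seat (498,-320). I carry the bracket over to a spot behind the tail.

Call:
apply_moves:
  series:
    - [0, [-0.01, -0.05, 0.03], 0.05]
    - [0, [-0.07, -0.3, 0.04], 0.5]
    - [0, [-0.07, -0.3, 0.04], 0.5]
    - [0, [-0.07, -0.3, 0.04], 0.5]
    - [0, [-0.07, -0.3, 0.04], 0.5]

```text
time: 7.22
tool_pos: [451.3, -93.3, 262.3]
tcp_rot: [-179.9, -0.8, 43.9]
ft_force: [0.6, -0.1, -1.2]
finger_gap: 6.3
```

Call:
apply_moves:
  series:
    - [0, [-0.03, -0.37, 0], 0.4]
    - [0, [-0.03, -0.37, 0], 0.4]
    - [0, [-0.03, -0.37, 0], 0.4]
    - [0, [-0.03, -0.37, 0], 0.4]
    - [0, [-0.03, -0.37, 0], 0.4]

```text
time: 7.85
tool_pos: [426.7, -389.6, 260.3]
tcp_rot: [-179.7, -0.9, 66.8]
ft_force: [1.2, -0.4, -0.5]
finger_gap: 6.2
```

Call:
apply_moves:
  series:
    - [0, [0.023, -0.031, -0.03], -0.037]
    - [0, [0.023, -0.031, -0.03], -0.037]
    - [0, [0.023, -0.031, -0.03], -0.037]
    - [0, [0.023, -0.031, -0.03], -0.037]

```text
time: 8.35
tool_pos: [450.0, -420.0, 231.5]
tcp_rot: [-179.8, -0.9, 64.8]
ft_force: [0.1, 0.0, -1.0]
finger_gap: 6.2
```

```bash
python3 - <<'E'
from h import *
p=optics.snapshot("wrist"); s=sense(); print(s["tool_pos"],s["tcp_rot"],s["qd"].round(1))
cv2.imwrite("pics/w4.png",p["color"]);import pickle;pickle.dump((p,s),open("w4.pkl","wb"))
E
```

```text
[ 450.1317316  -420.06526236  231.95216061] [-179.86085034   -0.85176      64.78563687] [ 0.1 -0.3 -0.3 -0.  -0.1  0. ]
```

View pics/w4.png

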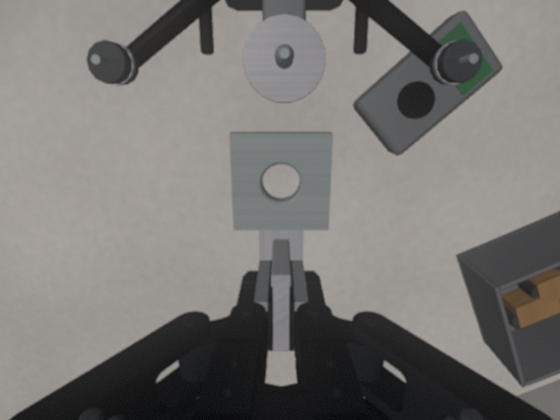

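The view shows the tail boss centred at (284,59) with its post, and the bracket eye at (281,181). I measure both with the same camera.

```bash
python3 - <<'E'
from h import *
import pickle
p,s=pickle.load(open("w4.pkl","rb"))
c=p["color"]; g=cv2.cvtColor(c,cv2.COLOR_BGR2GRAY)
cv2.imwrite("pics/w4c.png",cv2.resize(c[10:250,210:360],None,fx=2.5,fy=2.5,interpolation=2)[:600])
# plate fit with tilt: bracket pose 
from scipy.spatial.transform import Rotation as Ro
pts=np.array([[23,23,8],[23,-23,8],[-23,-23,8],[-23,23,8],[0,0,8]],float)
uv=np.array([[230,132],[332,132],[329.5,230],[233.5,230],[281,181]])
def W(q): return Ro.from_euler('xyz',[0,q[4],q[3]],degrees=True).apply(pts)+q[:3]
o=least_squares(lambda q:(proj(p,W(q))-uv).ravel(),[490,-382,204,64.7,0]); print(o.x.round(2),o.fun.reshape(-1,2).round(1).tolist())
T=s["tool_pos"]; y=np.radians(s["tcp_rot"][2]); ex=np.array([np.cos(y),np.sin(y)]); ey=np.array([-ex[1],ex[0]])
d=o.x[:2]-T[:2]; print("hole rel tool",d@ex,d@ey,o.x[2]-T[2])
for name,z in (("z204.4",T[2]-27.6+8),):
    h=ray(p,[[281,181]],z)[0]; d=h[:2]-T[:2]; print(h,d@ex,d@ey)
a=np.linspace(0,2*np.pi,40)
b=ray(p,[[284,59],[243,58],[326,58],[284.5,102]],122); print(b.round(1)); d=b[0][:2]-T[:2]; print("seat rel tool",d@ex,d@ey)
t=ray(p,[[284.5,50]],150); print("posttop",t)
E
```

```text
[ 467.45 -380.43  202.62   64.93    5.84] [[0.4, -0.3], [-0.2, -0.6], [-0.2, -0.2], [-0.1, -0.0], [0.2, 1.0]]
hole rel tool 43.23312909807991 1.2200798698118314 -29.329688786281963
[ 468.09599884 -378.86304945  212.35216061] 44.92936542006395 1.299757154931458
[[ 496.8 -322.2  122. ]
 [ 472.3 -309.9  122. ]
 [ 522.4 -333.5  122. ]
 [ 485.4 -347.4  122. ]]
seat rel tool 108.39296633310734 -0.5023974231193696
posttop [[ 497.47398839 -320.99136557  150.        ]]
```

View pics/w4c.png

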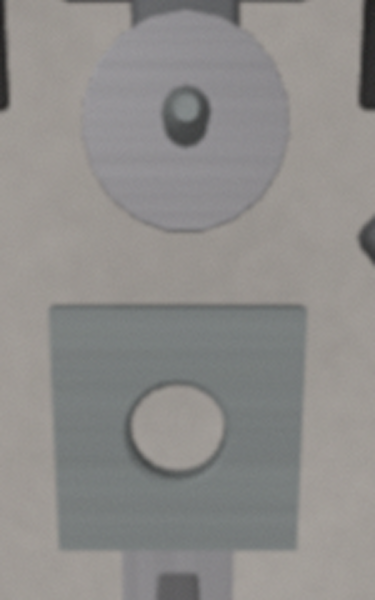

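Call:
apply_moves:
  series:
    - [0, [0.015, 0.03, -0.01], 0]
    - [0, [0.0295, 0.058, -0.034], 0]
    - [0, [0.0295, 0.058, -0.034], 0]
    - [0, [0.0295, 0.058, -0.034], 0]
    - [0, [0.0295, 0.058, -0.034], 0]

```text
time: 9.02
tool_pos: [479.8, -363.1, 199.6]
tcp_rot: [-180.0, -0.8, 64.8]
ft_force: [-0.1, -0.2, -1.8]
finger_gap: 6.6
```

```bash
python3 - <<'E'
from h import *
p=optics.snapshot("wrist"); s=sense(); print(s["tool_pos"],s["tcp_rot"],s["qd"].round(1))
import pickle;pickle.dump((p,s),open("w5.pkl","wb"))
c=p["color"]
cv2.imwrite("pics/w5c.png",cv2.resize(c[80:280,180:380],None,fx=3,fy=3,interpolation=2))
p=optics.snapshot("side");cv2.imwrite("pics/s5c.png",cv2.resize(p["color"][60:210,240:420],None,fx=4,fy=4,interpolation=2))
E
```

```text
[ 479.72464081 -363.10189308  199.33906297] [-179.97922837   -0.80165386   64.74361922] [-0.   0.3  0.1  0.  -0.1  0.2]
```

View pics/w5c.png

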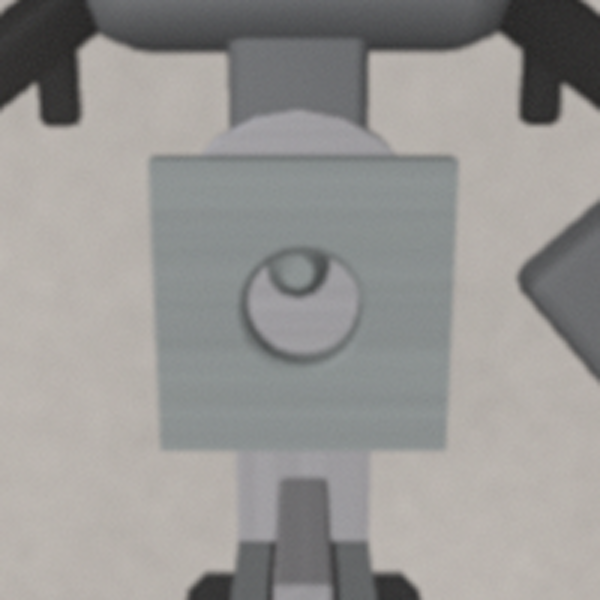

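View pics/s5c.png

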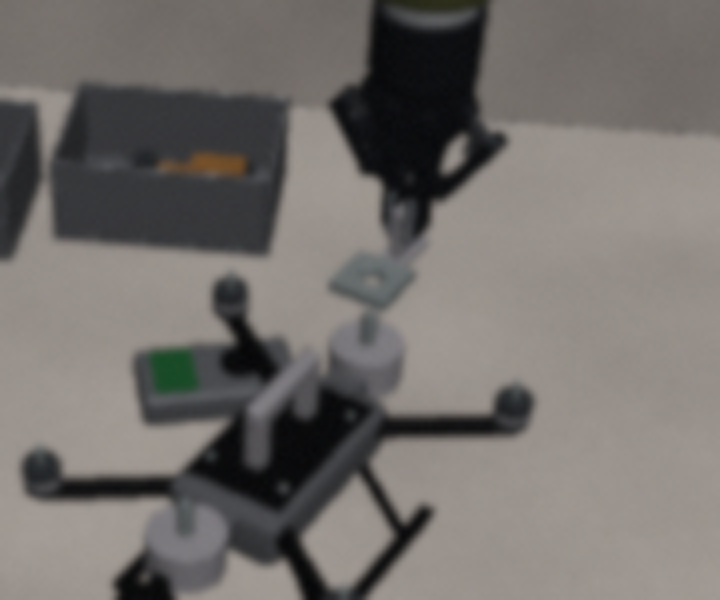

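```bash
python3 - <<'E'
from h import *
import pickle
p,s=pickle.load(open("w5.pkl","rb"));T=s["tool_pos"]
y=np.radians(s["tcp_rot"][2]); ex=np.array([np.cos(y),np.sin(y)]); ey=np.array([-ex[1],ex[0]])
a=ray(p,[[279.3-.3,170-.3]],150)[0]
for z in (178,179.7):
    h=ray(p,[[280.7-.3,181.3-.3]],z)[0]; d=(a-h)[:2]; print(a,h,d, d@ex,d@ey)
print("seat from wrist boss 496.8,-322.2; d", (np.array([496.8,-322.2])-h[:2])@ex,(np.array([496.8,-322.2])-h[:2])@ey)
E
```

```text
[ 496.86400728 -321.87119592  150.        ] [ 497.5042296  -322.37938452  178.        ] [-0.64022232  0.5081886 ] 0.18644633762434248 0.7958505122346965
[ 496.86400728 -321.87119592  150.        ] [ 497.66455471 -322.04466402  179.7       ] [-0.80054743  0.1734681 ] -0.18468326615228053 0.7980347460410153
seat from wrist boss 496.8,-322.2; d -0.5093661375170658 0.715632761404709
```

Call:
apply_moves:
  series:
    - [0, [-0.001, 0, -0.012], 0]
    - [0, [-0.001, 0, -0.024], 0]
    - [0, [-0.001, 0, -0.034], 0]
    - [0, [-0.001, 0, -0.042], 0]
    - [0, [-0.001, 0, -0.042], 0]

```text
time: 9.75
tool_pos: [478.2, -362.5, 155.8]
tcp_rot: [-179.8, -0.8, 64.7]
ft_force: [0.3, 0.2, -1.1]
finger_gap: 6.7
```

```bash
python3 - <<'E'
from h import *
p=optics.snapshot("wrist"); s=sense(); print(s["tool_pos"],s["tcp_rot"],s["ft_force"])
c=p["color"]
cv2.imwrite("pics/w6c.png",cv2.resize(c[80:280,180:380],None,fx=3,fy=3,interpolation=2))
p=optics.snapshot("side");cv2.imwrite("pics/s6c.png",cv2.resize(p["color"][60:210,240:420],None,fx=4,fy=4,interpolation=2))
E
```

```text
[ 478.51493043 -362.81411471  156.56976913] [-179.91089521   -0.8293051    64.7415    ] [ 0.13651121  0.57529667 -0.8116183 ]
```

View pics/w6c.png

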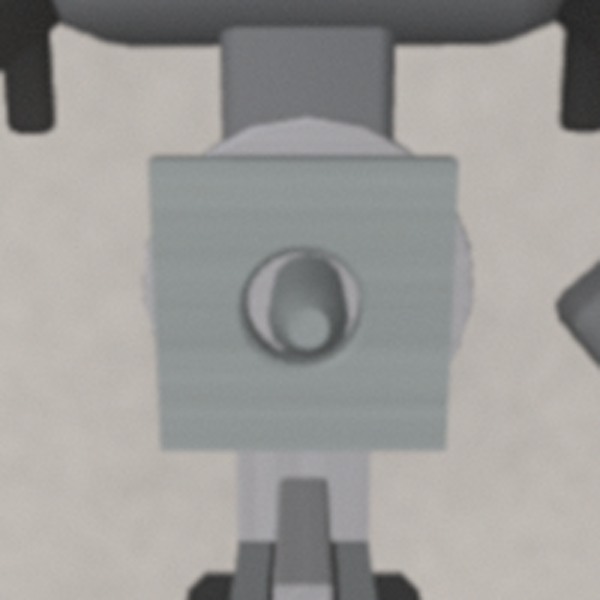

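View pics/s6c.png

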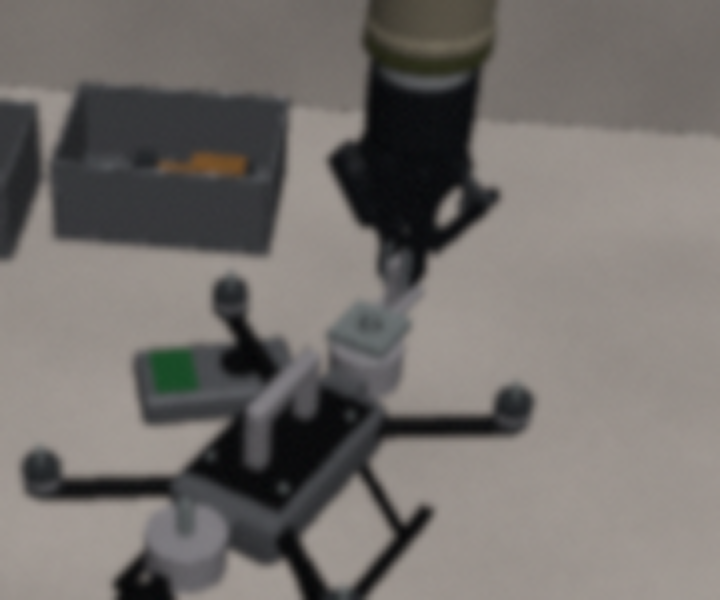

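The post shows through the eye at crop (308,310), with the eye centred at (302,304). The bracket is nearly seated, so I lower the last millimetres.

Call:
apply_moves:
  series:
    - [0, [0.001, -0.0005, -0.003], 0]
    - [0, [0.001, -0.0005, -0.0055], 0]
    - [0, [0.001, -0.0005, -0.0055], 0]

```text
time: 10.22
tool_pos: [479.7, -363.4, 151.4]
tcp_rot: [-179.9, -0.8, 64.7]
ft_force: [-0.6, -0.4, -0.7]
finger_gap: 6.6
```

Call:
apply_moves:
  series:
    - [0, [0, 0, -0.0015], 0]
    - [0, [0, 0, -0.0015], 0]
    - [0, [0, 0, -0.0015], 0]

```text
time: 10.6
tool_pos: [479.6, -363.5, 149.9]
tcp_rot: [-179.9, -0.8, 64.7]
ft_force: [0.0, -0.2, -1.1]
finger_gap: 6.6
```

Call:
apply_moves:
  series:
    - [0.3, [0, 0, 0], 0]
    - [0.6, [0, 0, 0], 0]
    - [0.6, [0, 0, 0], 0]
    - [0.6, [0, 0, 0], 0]
    - [0.6, [0, 0, 0], 0]
  grip_force: 20

```text
time: 11.22
tool_pos: [479.7, -363.5, 149.9]
tcp_rot: [-179.9, -0.8, 64.7]
ft_force: [-0.5, 0.1, 0.2]
finger_gap: 51.3
```

```bash
python3 - <<'E'
from h import *
p=optics.snapshot("wrist"); s=sense(); print(s["tool_pos"],s["tcp_rot"],s["ft_force"],s["finger_gap"])
c=p["color"]
cv2.imwrite("pics/w7.png",c)
p=optics.snapshot("side");cv2.imwrite("pics/s7c.png",cv2.resize(p["color"][60:210,240:420],None,fx=4,fy=4,interpolation=2))
E
```

```text
[ 479.66960617 -363.43432586  149.93736715] [-179.94142625   -0.81908781   64.74429227] [-0.13604021 -0.49389833 -0.34868713] 51.449302042514226
```

View pics/w7.png

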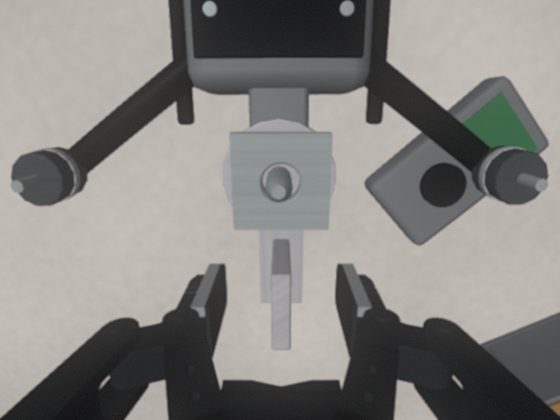

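View pics/s7c.png

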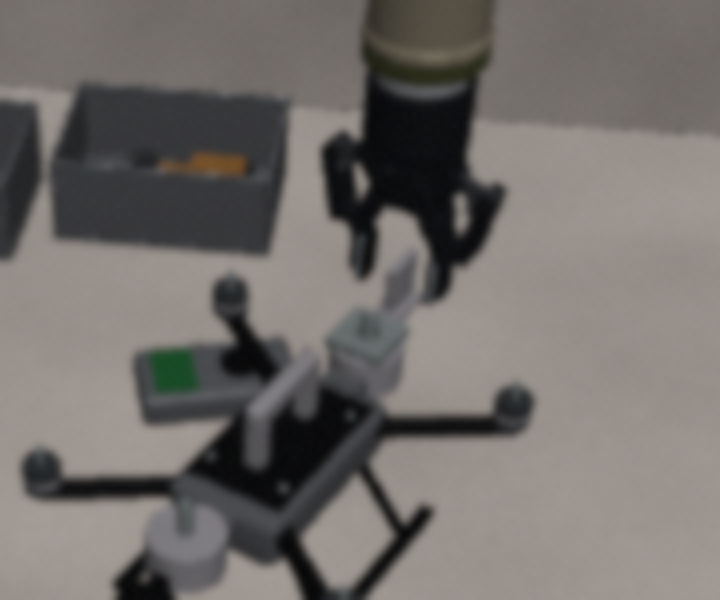

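The bracket lies flat on the boss with the post through its eye, and the fingers are clear on both sides. I rise straight up, then move toward the handle.

Call:
apply_moves:
  series:
    - [0.6, [0, 0, 0.03], 0]
    - [0.6, [0, 0, 0.06], 0]
    - [0.6, [0, 0, 0.1], 0]
    - [0.6, [0.045, 0.1, 0.11], 0]
    - [0.6, [0.045, 0.1, 0.11], 0]

```text
time: 11.95
tool_pos: [525.4, -262.5, 261.1]
tcp_rot: [180.0, -0.8, 64.7]
ft_force: [0.7, -0.1, -0.3]
finger_gap: 51.0
```

Call:
apply_moves:
  series:
    - [0.6, [0.01, 0.02, 0], 0]
    - [0.6, [0.01, 0.02, 0], 0]
    - [0.6, [0.01, 0.02, 0], 0]

```text
time: 12.32
tool_pos: [535.1, -242.9, 261.0]
tcp_rot: [180.0, -0.8, 64.7]
ft_force: [0.4, -0.1, 0.3]
finger_gap: 51.2
```

```bash
python3 - <<'E'
from h import *
p=optics.snapshot("wrist"); s=sense(); print(s["tool_pos"],s["tcp_rot"],s["qd"].round(1),s["ft_force"])
c=p["color"];import pickle;pickle.dump((p,s),open("w8.pkl","wb"))
cv2.imwrite("pics/w8.png",cv2.resize(c,(784,588),interpolation=3))
E
```

```text
[ 534.96471822 -243.23457762  260.87643432] [179.97974692  -0.80935121  64.64259498] [-0.4  0.3 -0.1  0.1  0.1  0.1] [-0.3945037  -0.71828269 -0.0642786 ]
```

View pics/w8.png

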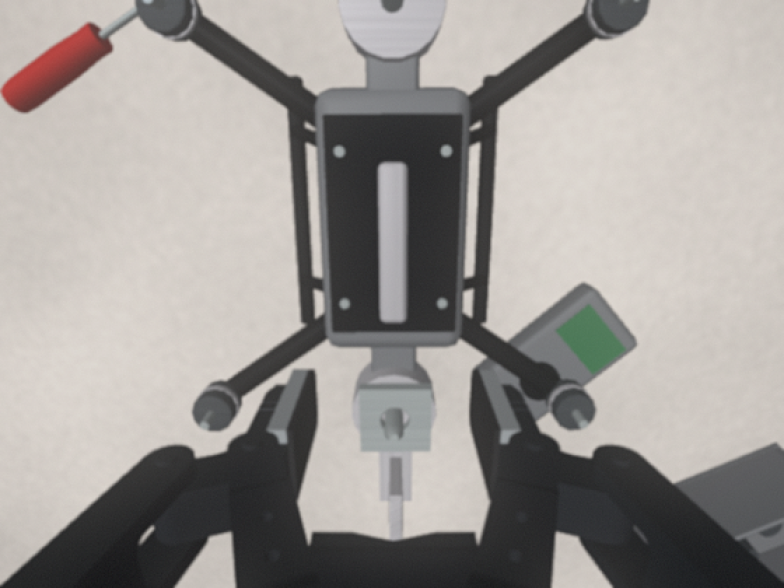

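The handle top runs from (393,162) to (393,322), in line with the tool. The bracket is still on its post at (394,424).

```bash
python3 - <<'E'
from h import *
import pickle
p,s=pickle.load(open("w8.pkl","rb"));T=s["tool_pos"]
a=ray(p,np.array([[393,162],[393,322]])/1.4,168); m=a.mean(0); print(a,m,np.linalg.norm(a[0]-a[1]))
d=a[0]-a[1]; print(np.degrees(np.arctan2(d[1],d[0])), m-T)
E
```

```text
[[ 564.84964689 -177.41305554  168.        ]
 [ 531.087136   -248.65532135  168.        ]] [ 547.96839144 -213.03418845  168.        ] 78.83760257408213
64.64320071602815 [ 13.00367322  30.20038918 -92.87643432]
```

Call:
apply_moves:
  series:
    - [0.6, [0.013, 0.0305, -0.02], 0]
    - [0.6, [0.013, 0.0305, -0.07], 0]
    - [0.6, [0.013, 0.0305, -0.1], 0]
    - [0.6, [0.013, 0.0305, -0.109], 0]
    - [0.6, [0.013, 0.0305, -0.109], 0]

```text
time: 13.0
tool_pos: [547.7, -213.4, 152.0]
tcp_rot: [-180.0, -0.8, 64.6]
ft_force: [0.8, 0.1, 0.7]
finger_gap: 51.4
```

```bash
python3 - <<'E'
from h import *
p=optics.snapshot("wrist"); s=sense(); print(s["tool_pos"],s["tcp_rot"],s["qd"].round(1),s["ft_force"])
c=p["color"]
cv2.imwrite("pics/w9.png",c)
p=optics.snapshot("side");cv2.imwrite("pics/s9c.png",cv2.resize(p["color"][60:210,230:410],None,fx=4,fy=4,interpolation=2))
E
```

```text
[ 548.41429518 -213.64332518  153.18538849] [179.89080548  -0.80259009  64.59705057] [ 0.2 -0.8 -0.9  0.  -0.1  0.1] [0.02855355 1.00021973 0.29899989]
```

View pics/w9.png

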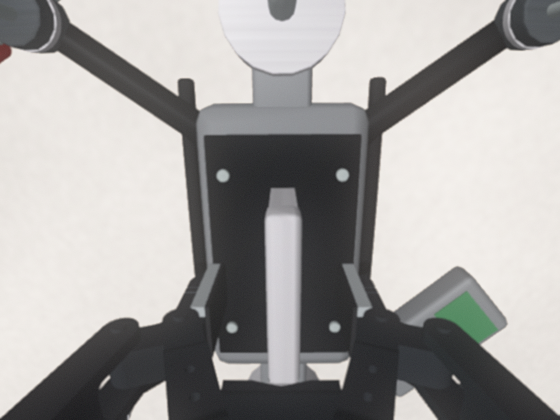

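View pics/s9c.png

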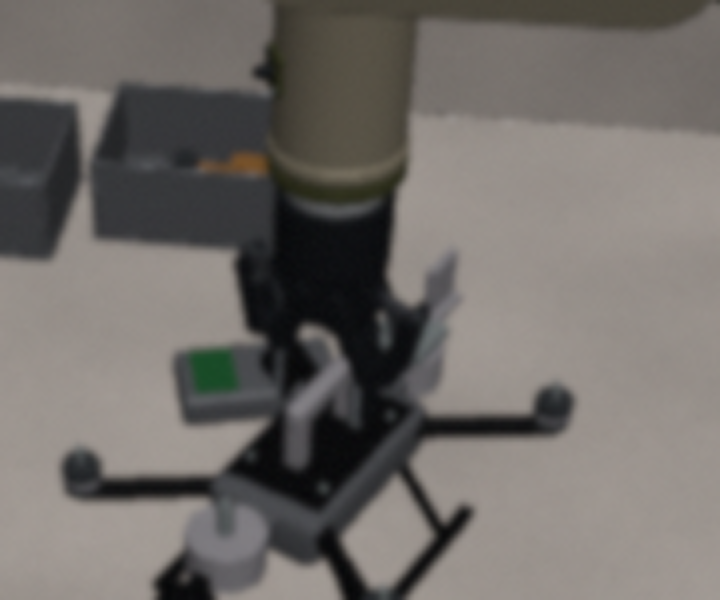

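The bar (col 283) is centred between the pads. I close at full force.

Call:
apply_moves:
  series:
    - [0.3, [0.0005, 0.0005, -0.001], 0]
    - [0, [0.0005, 0.0005, -0.001], 0]
    - [0, [0.0005, 0.0005, -0.001], 0]
    - [0, [0.0005, 0.0005, -0.001], 0]
    - [0, [0.0005, 0.0005, -0.001], 0]
  grip_force: 120

```text
time: 13.72
tool_pos: [549.3, -213.2, 154.0]
tcp_rot: [179.8, -0.8, 64.6]
ft_force: [-4.9, 1.0, 6.2]
finger_gap: 11.9
```

Call:
apply_moves:
  series:
    - [0, [0, 0, 0], 0]
    - [0, [0, 0, 0], 0]
    - [0, [0, 0, 0.001], 0]
    - [0, [0, 0, 0.003], 0]
    - [0, [0, 0, 0.006], 0]

```text
time: 14.35
tool_pos: [548.7, -212.8, 159.1]
tcp_rot: [179.9, -0.8, 64.6]
ft_force: [-0.2, 0.1, -8.1]
finger_gap: 11.5
```

```bash
python3 - <<'E'
from h import *
s=sense(); print(s["tool_pos"],s["tcp_rot"],s["ft_force"],s["wrist_torque"],s["finger_gap"])
p=optics.snapshot("side");cv2.imwrite("pics/s10c.png",cv2.resize(p["color"][60:210,230:410],None,fx=4,fy=4,interpolation=2))
E
```

```text
[ 548.68077299 -212.79140839  159.120894  ] [179.92311125  -0.79741725  64.62722163] [-0.21066247  0.07471835 -8.06247021] [0.01249263 0.01694668 0.06985018] 11.514540856426516
```

View pics/s10c.png

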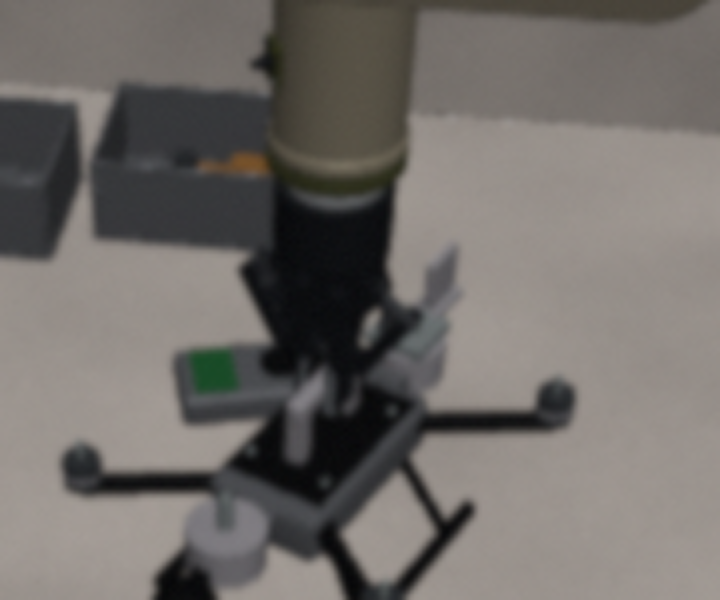

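The full weight (8 N) is on the wrist and the drone looks level. I lift smoothly.

Call:
apply_moves:
  series:
    - [0, [0, 0, 0.005], 0]
    - [0, [0, 0, 0.015], 0]
    - [0, [0, 0, 0.028], 0]
    - [0, [0, 0, 0.041], 0]
    - [0, [0, 0, 0.054], 0]

```text
time: 15.02
tool_pos: [549.3, -213.2, 215.4]
tcp_rot: [179.8, -0.8, 64.6]
ft_force: [-0.5, 0.4, -8.1]
finger_gap: 12.1
```

Call:
apply_moves:
  series:
    - [0, [0, 0, 0.012], 0]
    - [0, [0, 0, 0.024], 0]
    - [0, [0, 0, 0.034], 0]
    - [0, [0, 0, 0.04], 0]
    - [0, [0, 0, 0.042], 0]

```text
time: 15.65
tool_pos: [549.4, -213.2, 257.7]
tcp_rot: [179.8, -0.8, 64.6]
ft_force: [0.1, -0.3, -8.7]
finger_gap: 11.9
```

Call:
apply_moves:
  series:
    - [0, [0, 0, 0], 0]
    - [0, [0, 0, 0], 0]
    - [0, [0, 0, 0], 0]
    - [0, [0, 0, 0], 0]
    - [0, [0, 0, 0], 0]

```text
time: 16.27
tool_pos: [549.4, -213.2, 257.6]
tcp_rot: [179.8, -0.8, 64.6]
ft_force: [-0.1, -0.0, -8.4]
finger_gap: 12.0
```

```bash
python3 - <<'E'
from h import *
s=sense(); print(s["time"],s["tool_pos"],s["tcp_rot"],s["ft_force"],s["wrist_torque"],s["finger_gap"],s["qd"].round(1))
p=optics.snapshot("side");cv2.imwrite("pics/s11c.png",cv2.resize(p["color"][60:210,230:410],None,fx=4,fy=4,interpolation=2))
p=optics.snapshot("top");cv2.imwrite("pics/t11c.png",cv2.resize(p["color"],(784,588),interpolation=3))
p=optics.snapshot("wrist");cv2.imwrite("pics/w11.png",p["color"])
E
```

```text
16.275 [ 549.3615964  -213.17291678  257.61955634] [179.7916462   -0.79340448  64.62611166] [-0.1467687  -0.04615668 -8.4479023 ] [ 0.01984282 -0.03001881 -0.04509855] 12.00628188519823 [-0.  -0.2 -0.1 -0.   0.  -0. ]
```

View pics/s11c.png

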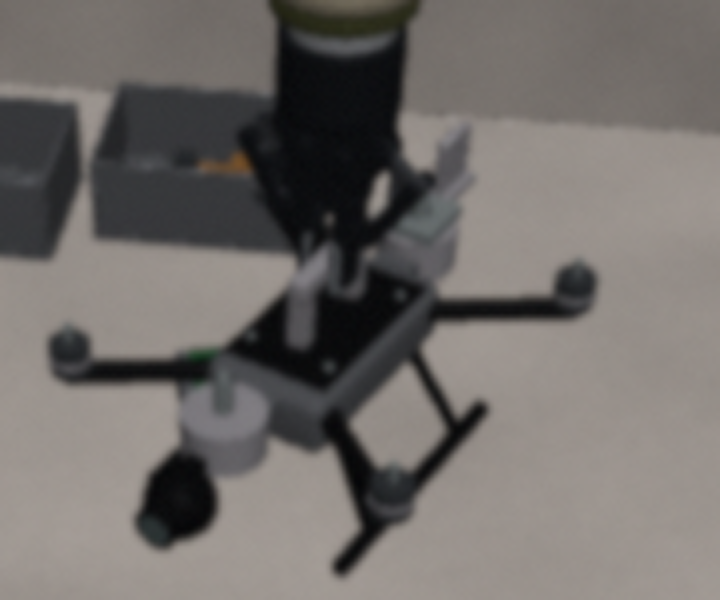

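View pics/t11c.png

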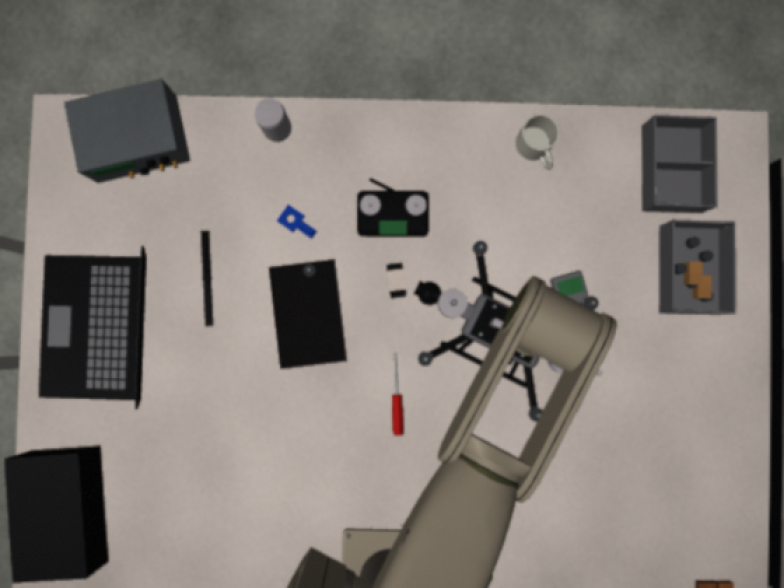

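View pics/w11.png

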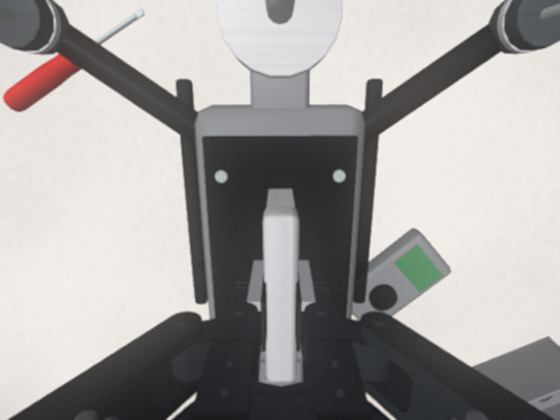

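The drone is up about 105 mm. Seen from the wrist camera it keeps the pose it had before the lift (body front edge at row 105, 103 before). The bracket is flat on the tail boss, and the bystanders visible in the top view are where they were. I hold for another second and then check the tilt from the side view.

Call:
apply_moves:
  series:
    - [0, [0, 0, 0], 0]
    - [0, [0, 0, 0], 0]
    - [0, [0, 0, 0], 0]
    - [0, [0, 0, 0], 0]
    - [0, [0, 0, 0], 0]

```text
time: 17.05
tool_pos: [549.4, -213.2, 257.7]
tcp_rot: [179.8, -0.8, 64.6]
ft_force: [-0.4, 0.2, -8.2]
finger_gap: 11.7
```

Call:
apply_moves:
  series:
    - [0, [0, 0, 0], 0]
    - [0, [0, 0, 0], 0]
    - [0, [0, 0, 0], 0]
    - [0, [0, 0, 0], 0]
    - [0, [0, 0, 0], 0]

```text
time: 17.68
tool_pos: [549.4, -213.2, 257.7]
tcp_rot: [179.8, -0.8, 64.6]
ft_force: [0.4, 0.1, -7.9]
finger_gap: 11.8
```

```bash
python3 - <<'E'
from h import *
from scipy.spatial.transform import Rotation as Ro
p=optics.snapshot("side")
pts=np.array([[120,120,137],[120,-120,137],[-120,120,137],[120,0,150]],float)
uv=np.array([[392,473],[69,329],[578,266],[223,368]])/4+[230-.4,60-.4]
f=lambda q:(proj(p,Ro.from_euler('xyz',[q[3],q[4],q[5]],degrees=True).apply(pts)+q[:3])-uv).ravel()
o=least_squares(f,[549,-212,103,0,0,64.6]);print(o.x.round(1),o.fun.round(1))
s=sense();print(s["time"],s["tool_pos"],s["ft_force"],s["finger_gap"])
hand_in()
E
```

```text
[ 5.505e+02 -2.177e+02  9.850e+01 -3.000e-01 -3.000e-01  6.440e+01] [ 0.  -1.2 -0.1 -1.   0.2  0.1 -0.   2.1]
17.725 [ 549.41728885 -213.22527716  257.75997776] [ 0.29654015 -0.09684273 -8.28439698] 11.612205693731614
the job is handed in; nothing more can be done
```

I hung the grey bracket on the tail post flat on the boss, let go of it, then lifted the drone by its handle and handed the job in at 17.7 s while holding it up. `hand_in()` gives no verdict, so success is judged only from my checks below.

- **Drone:** the side view puts it about 100 mm up with a tilt of about 0.3° on each axis. The wrist carries a steady 8 N, about the weight of drone plus bracket, and the tool pose did not change over the last two seconds.
- **Bracket:** after release, and again in the side view once the drone was up, it lay flat on the tail boss. I did not take a close look at the eye after the lift.
- **Bystanders:** in the top view taken after the lift, none of the ones I could see had moved. The arm partly hid the meter there, but the wrist view showed it still lying under the drone.
- **Disagreements:**
  - The wrist camera and the fixed cameras differed by about 2.5 mm on the tail seat; I went by the wrist camera.
  - One wrist-image fit showed the bracket sagging about 6° in the grip before placing; it ended up flat.
  - In the last side-view fit one row was 2 px off.

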